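# Reopen the flow regulator to its preset stop by feel

## Robot

A 6-joint arm with a two-finger parallel gripper is mounted at the origin on the work surface. World frame = base frame: x ahead of the robot, y to its left, z up, the work surface at z = 0. Lengths are in m, angles in rad, forces in N, time in s.
With the tool pointing down it reaches from about 0.275 to 0.975 m from the base axis. Payload 8.4 kg.
Tool frame: the origin (TCP) lies midway between the tips of the shut fingers; the grasp point (between the pads) lies 19 mm behind it (env.grasp_offset is the distance from the TCP to the grasp point, in m); x points along the fingers, y is the direction in which the jaws open and shut, and the axes are right-handed (so a half turn about x gives the same grasp; the last joint's range is limited). The gripper opens to 92 mm and grips with 3 to 60 N. Pads are 20 mm wide; open, the fingers measure 128 mm over their backs; the gripper's body (75 mm by 189 mm) begins 69 mm behind the grasp point.
Start: joints at [1.173, 0.353, 1.633, -0, 1.155, -0.002], TCP at [0.241, 0.577, 0.215] pointing down, gripper open.
Joint ranges: [-2.63, 2.63], [-0.92, 2.1], [0.06, 2.66], [-1.3, 4.44], [0, 2.69], [-3.02, 3.02]. Speed limits (rad/s): [2.22, 2.22, 2.79, 3.14, 3.14, 3.14].

## Interface

Orientations are given as a rotation vector (axis times angle).
In Python, from station import env, eyes, find_in, pinpoint gives the robot as it stands.
- The arm moves only by the tool drive_tool, never from a script. Its arguments are lists of equal length, an entry for each row: "angular": the turn, a rotation vector about the tool's x, y, z in degrees, a list of three; "slide": the shift along the tool's x, y, z in m, a list of three; "fingers": the closure, from -1 (fully open) to 1 (shut), so that 0 is half open. In form: {"angular": [[wx, wy, wz], ...], "slide": [[tx, ty, tz], ...], "fingers": [fingers, ...]}. A call has exactly 5 rows; each row is the pose to reach, as a shift and turn from the pose commanded when the call began, along the tool's axes at that moment; what a row does not reach only later rows make up. A row lasts 1/8 s, in which the tool goes at most 62.5 mm and 10.7 degrees, less where a joint would pass 70% of its speed; a pose out of reach is approached as far as the arm can. A call with a gripper value outside its range is refused whole. The fingers move at their own pace and stop on an object; "grip_force" is the grip in N (left out, the last holds). Time passes only in rows, so rows that repeat a pose let the fingers close, or fill a call up. It gives the time, the measured TCP pose, the force and the opening at its end, in the units of the state.
- env.observe(): the state, without advancing time (a new reading comes with each control period).
- eyes.read_camera(name): name is "side" or "top"; returns a dict with "frame" (480x640x3 uint8, blue, green, red), "fx", "fy", "cx", "cy" (pixels), "distortion" ([k1, k2, p1, p2, k3] as OpenCV has them; the pictures are not rectified), "position" and "rotation" of the camera in the world. Camera axes: x right, y up, looking along -z (the intrinsics and any distortion apply to the point x, -y, -z); pixel columns grow to the right and rows downward; lengths in m; the calibration is good to about 2 mm. A picture is of the moment at which its call begins. There is no depth.
- env.job_done(): hands the job in, once; it reports no verdict.
Trained networks look in the newest picture that a camera, given by its name, has taken for a name from the list of things; names that differ only in an ending like _2 or _b are one class to them, and where a whole thing is asked for, a point or a joint stands for the part that bears it (a point fixed in the world has none). Each returns a list of dicts, best first, with "conf" (0 to 1); they miss things now and then, are a little off and sometimes report something else, mostly with a low value. They report only what shows in the picture. A call takes as long as a camera call.
- find_in(camera, thing): "location" ([x, y, z] in m, in world coordinates, good to about 4 mm: the middle of the surface that is visible of it).
- pinpoint(camera, thing): "location" ([x, y, z] in m, in world coordinates, good to about 4 mm: a listed point, or the origin of a listed thing).
The state is a dict: "time_s": time; "joint_pos": joint angles; "joint_vel": joint speeds; "joint_efforts": joint torques, N m; "eef_pos": TCP position; "tcp_rot": TCP orientation; "ft_force": force on the tool from outside, world axes, zero at the start; "moment": the same for the moment, N m; "width": finger opening in m.
Only numpy, scipy, OpenCV 4.12 (cv2) and the standard library are available. Lean on these libraries where they do the work, as an engineer would, in place of code of your own. Each camera call takes 0.05 s, during which the arm holds its last target.

## Task

Put the flow regulator beside the water meter back in service: draw the upright locking pin out of the regulator's base and leave it in the clear parts tub. Then, by its thumb tab, turn the slim knurled ring clockwise (seen from above) until you feel it come up against its hidden preset stop, lean on it there with a steady push of about 9 N at the tab for a second, never over 14 N, and let go with the ring still resting against the stop. Keep off the two plain rings above and below the slim one, and leave the other things on the bench where they are.

Things in the scene. Friction and masses are not known exactly. Their poses are not given: they have to be found in the camera images.
- base: fixed square base plate, 130 x 130 mm, 30 mm high; origin under its centre, on the vertical axis of the ring stack. A low copper pipe (r 11 mm, 16 mm up) leads to +y to a brass water meter (94 mm across, 80 mm high) centred 215 mm from the axis; a capped stub ends 111 mm to -y. The pin's hole is at (+39.8, +23.0) mm, 14 mm deep
- lower_ring: the fixed plain aluminium ring below the slim ring, 66 mm across, 12 mm high (30 to 42 mm above the bench); origin at its centre. Not to be touched
- upper_ring: the fixed plain aluminium ring above the slim ring, 66 mm across, 14 mm high (52 to 66 mm above the bench), with a low steel cap to 69 mm; origin at its centre. Not to be touched
- ring: slim knurled steel ring, 66 mm across, 10 mm high, between the two fixed rings; origin at its centre on the axis, 47 mm above the bench; x axis along its thumb tab. Turns clockwise from above (towards the tab's -y side), drag 2 to 3 N at the tab, stays where left. An unseen stop inside, 65 to 125 degrees on from the start, different each time: 3 mm of soft give at the tab (under 2 N more), then solid
- thumb_tab (a point): centre of the upstanding outer part of the ring's aluminium thumb tab, 48 mm from the axis; axes as the ring's. This part is 16 mm along x, 10 mm thick along y, 24 mm high (42 to 66 mm above the bench); the pin stands in its way at the start; nearer the ring the tab is only 10 mm high
- pin_mid (a point): half-way up the loose steel locking pin, which stands upright in the hole of the base: 82 mm long, 50 g; shank 8 mm across, head 18 mm across and 22 mm high at the top (head's middle 30 mm above this point, pin's foot 41 mm below it). The foot is 16 mm above the bench at the start, 14 mm deep in the hole with 0.75 mm of play all round
- tub: the open clear plastic parts tub, round, 124 mm across, 55 mm high, floor 4 mm, wall 3 mm, loose; origin under its centre on the bench
- cap: the tub's round white twist cap, lying flat beside it, 132 mm across, 24 mm high; to be left alone
- torch: a white hand torch lying on its side, about 145 mm long and 48 mm across its head; to be left alone
- screwdriver: a screwdriver with a yellow handle, lying; to be left alone
- pliers: pliers with green plastic handles, lying, about 140 mm long; to be left alone
- key: a small chrome key, lying, 55 mm long, 4 mm thick; to be left alone
- union: a small stepped brass pipe fitting, standing, 32 mm across, 34 mm high; to be left alone

How it is judged:
On the way, in this order (a step that is already met when the one before it is completed fails the run):
1. the pin lies in the tub, let go (horizontal distance between pin_mid and tub below 0.06 m and z of pin_mid in the frame of tub below 0.055 m and contact force between the fingers and pin below 0.1 N), for 0.2 s.
2. the ring is pressed firmly on its hidden stop (more than 6 N inside, some 7 N at the tab) (contact force between ring and base above 6 N), for 0.3 s.
At the end, for the whole second after the job is handed in: the pin rests in the upright tub (its middle within 60 mm of the tub's axis and below its rim, 55 mm), and the ring, let go and still, rests against its hidden stop (the soft give pressing on it with more than 0.4 N) (horizontal distance between pin_mid and tub below 0.06 m and z of pin_mid in the frame of tub below 0.055 m and contact force between ring and base above 0.4 N and linear speed of tub below 0.02 m/s and angular speed of ring below 0.05 rad/s and angle between tub's own z axis and vertical below 0.1 rad); the robot touches nothing.
It fails at once if the hidden stop is loaded with more than 26 N (over 15 N at the tab) (contact force between ring and base above 26 N).
It fails at once if a fixed ring above or below the slim one is touched with more than 3 N (contact force between any of the fingers, the arm and upper_ring above 3 N or contact force between any of the fingers, the arm and lower_ring above 3 N).
It fails at once if the parts tub is shoved by more than 60 mm (distance of tub from where it was at the start of the episode above 0.06 m).
It fails at once if a bystander is moved by more than 30 mm (distance of any of cap, torch, screwdriver, pliers, key, union from where it was at the start of the episode above 0.03 m).
It also fails if it takes over 72 s, if anything falls off the work surface, if the arm or the gripper's body presses on something with over 40 N, if the wrist force passes 120 N, or if a joint passes its speed limit or range.

## Working session

There is one attempt and no reset: what is moved stays moved. The work goes in short steps, Python scripts to look and compute and a tool call to move; the robot and the scene stay as the last step left them, time stands still between calls to the robot, and variables do not carry over. Pictures are saved under pics/ and viewed, and the job is handed in when it is done.

Besides the shell and the picture viewer there is one more tool, called after "Request:" in YAML: its name, and indented under it one key for each argument. drive_tool: Moves the arm, as the interface text tells. Its arguments: {"type":"object","properties":{"angular":{"type":"array"},"slide":{"type":"array"},"fingers":{"type":"array"},"grip_force":{"type":"number"}},"required":["angular","slide","fingers"]}

```bash
ls; mkdir -p pics; python3 - <<'E'
from station import env, eyes, find_in, pinpoint
import cv2, numpy as np
s=env.observe()
for k,v in s.items(): print(k,np.round(v,4))
for c in ["side","top"]:
    d=eyes.read_camera(c); cv2.imwrite(f"pics/{c}0.png",d["frame"])
    print(c,d["fx"],d["cx"],d["cy"],d["distortion"],np.round(d["position"],3),np.round(d["rotation"],3).tolist())
    for t in ["base","ring","thumb_tab","pin_mid","tub","upper_ring"]:
        print(t,[(np.round(r["location"],4).tolist(),round(r["conf"],2)) for r in pinpoint(c,t)[:2]])
E
```

```text
pics
time_s 0.0
joint_pos [ 1.1726  0.3536  1.6341  0.      1.1552 -0.0024]
joint_vel [ 0.0003 -0.0004 -0.0004  0.0006 -0.0009  0.0002]
joint_efforts [ 4.00000e-04 -5.93830e+01 -3.34228e+01  6.99000e-02  2.31000e-02
 -1.00000e-04]
eef_pos [0.2408 0.5762 0.2139]
tcp_rot [ 0.3095  1.5487 -0.3116]
ft_force [-0.2384 -0.2445  0.4241]
moment [-0.0026 -0.0198  0.0229]
width 0.0919
side 531.8069265317469 330.32051632833117 233.06118368553427 [-0.10273535  0.          0.          0.          0.        ] [ 0.071 -0.71   0.819] [0.821, -0.249, -0.52]
base [([0.5366, 0.0561, 0.0009], 0.91)]
ring []
thumb_tab [([0.5384, 0.0553, 0.0447], 0.75), ([0.5528, 0.0968, 0.0528], 0.58)]
pin_mid [([0.5693, 0.0821, 0.0564], 0.59)]
tub [([0.4971, -0.3295, 0.0007], 0.73)]
upper_ring [([0.5349, 0.0554, 0.0561], 0.6)]
top 582.8902441379231 307.51346908291436 238.71984380486575 [-0.01396022  0.          0.          0.          0.        ] [0.417 0.01  1.342] [0.053, -0.075, -1.575]
base [([0.3632, -0.0987, -0.0001], 0.34)]
ring []
thumb_tab [([0.5516, 0.0988, 0.0484], 0.62)]
pin_mid [([0.5676, 0.0814, 0.057], 0.4)]
tub [([0.5013, -0.3237, -0.0016], 0.69), ([0.5677, 0.0831, 0.0579], 0.47)]
upper_ring [([0.5337, 0.0553, 0.0564], 0.73)]
```

View pics/side0.png

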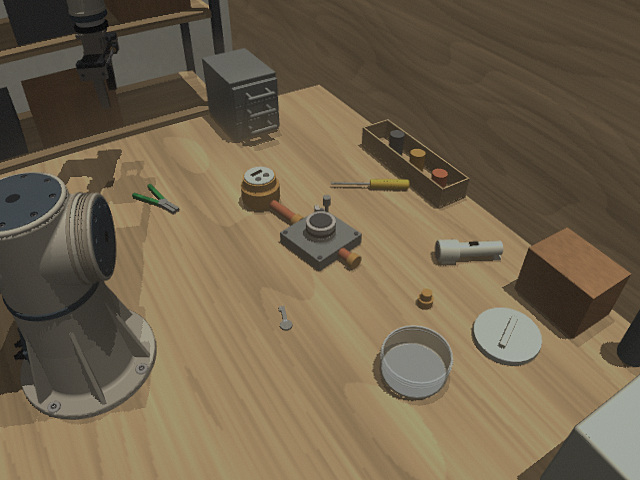

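View pics/top0.png

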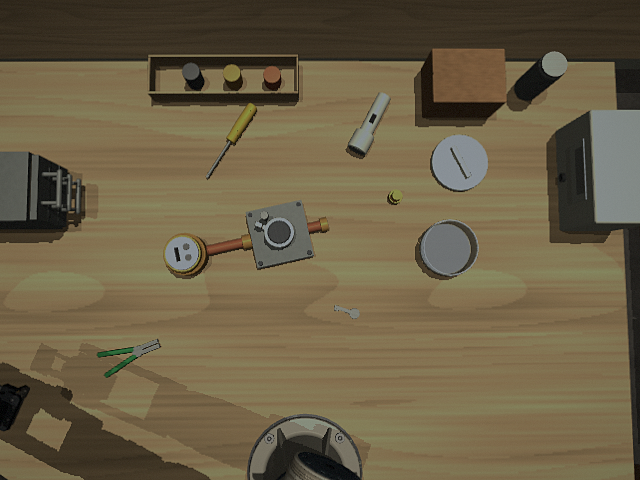

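```bash
cat > h.py <<'E'
from station import env, eyes, find_in, pinpoint
import cv2, numpy as np
from scipy.spatial.transform import Rotation as R
def proj(d,P):
    P=np.atleast_2d(P); Rm=np.array(d["rotation"]); 
    Rm=R.from_rotvec(Rm).as_matrix() if Rm.size==3 else Rm
    q=(P-np.array(d["position"]))@Rm; q=q*[1,-1,-1]
    K=np.array([[d["fx"],0,d["cx"]],[0,d["fy"],d["cy"]],[0,0,1]])
    return cv2.projectPoints(q,np.zeros(3),np.zeros(3),K,np.array(d["distortion"]))[0][:,0]
def ray(d,u,z):
    """pixel -> world point at height z"""
    Rm=R.from_rotvec(d["rotation"]).as_matrix() if np.size(d["rotation"])==3 else np.array(d["rotation"])
    K=np.array([[d["fx"],0,d["cx"]],[0,d["fy"],d["cy"]],[0,0,1]])
    n=cv2.undistortPoints(np.array([[u]],float),K,np.array(d["distortion"]))[0,0]
    v=Rm@np.array([n[0],-n[1],-1]); p=np.array(d["position"]); return p+v*(z-p[2])/v[2]
def crop(d,x0,y0,x1,y1,name,k):
    cv2.imwrite(name,cv2.resize(d["frame"][y0:y1,x0:x1],None,fx=k,fy=k,interpolation=cv2.INTER_CUBIC))
E
python3 - <<'E'
from h import *
d=eyes.read_camera("top"); crop(d,150,190,340,280,"pics/tc.png",4)
# overlay test
for a in (8,10,12):
  c,s=np.cos(np.radians(a)),np.sin(np.radians(a)); M=np.array([[c,-s],[s,c]])
  o=np.array([.5345,.0555])
  for nm,p,z in (("axis",(0,0),.069),("pinhead",(39.8,23),.098),("meter",(0,215),.08),("stub",(0,-111),.02),("c1",(65,65),.03),("c2",(65,-65),.03),("c3",(-65,-65),.03),("c4",(-65,65),.03)):
    w=np.r_[o+M@np.array(p)/1000,z]; u=proj(d,w)[0]; print(a,nm,np.round(w,4),np.round(u,1),"crop",np.round((u-[150,190])*4))
d=eyes.read_camera("side"); crop(d,230,150,390,280,"pics/sc.png",5)
E
```

```text
8 axis [0.5345 0.0555 0.069 ] [278.2 232.7] crop [513. 171.]
8 pinhead [0.5707 0.0838 0.098 ] [264.5 214.7] crop [458.  99.]
8 meter [0.5046 0.2684 0.08  ] [179.7 246.4] crop [119. 226.]
8 stub [ 0.5499 -0.0544  0.02  ] [327.2 227.7] crop [709. 151.]
8 c1 [0.5898 0.1289 0.03  ] [246.4 210.1] crop [386.  80.]
8 c2 [6.079e-01 2.000e-04 3.000e-02] [303.2 201.9] crop [613.  48.]
8 c3 [ 0.4792 -0.0179  0.03  ] [311.5 258.5] crop [646. 274.]
8 c4 [0.4611 0.1108 0.03  ] [254.3 266.9] crop [417. 308.]
10 axis [0.5345 0.0555 0.069 ] [278.2 232.7] crop [513. 171.]
10 pinhead [0.5697 0.0851 0.098 ] [264.  215.1] crop [456. 101.]
10 meter [0.4972 0.2672 0.08  ] [180.2 249.8] crop [121. 239.]
10 stub [ 0.5538 -0.0538  0.02  ] [327. 226.] crop [708. 144.]
10 c1 [0.5872 0.1308 0.03  ] [245.5 211.2] crop [382.  85.]
10 c2 [0.6098 0.0028 0.03  ] [302.  201.1] crop [608.  44.]
10 c3 [ 0.4818 -0.0198  0.03  ] [312.4 257.4] crop [649. 270.]
10 c4 [0.4592 0.1082 0.03  ] [255.5 267.7] crop [422. 311.]
12 axis [0.5345 0.0555 0.069 ] [278.2 232.7] crop [513. 171.]
12 pinhead [0.5686 0.0863 0.098 ] [263.4 215.6] crop [454. 103.]
12 meter [0.4898 0.2658 0.08  ] [180.8 253.2] crop [123. 253.]
12 stub [ 0.5576 -0.0531  0.02  ] [326.6 224.3] crop [706. 137.]
12 c1 [0.5846 0.1326 0.03  ] [244.8 212.4] crop [379.  89.]
12 c2 [0.6116 0.0054 0.03  ] [300.9 200.3] crop [603.  41.]
12 c3 [ 0.4844 -0.0216  0.03  ] [313.1 256.2] crop [653. 265.]
12 c4 [0.4574 0.1056 0.03  ] [256.6 268.5] crop [427. 314.]
```

View pics/tc.png

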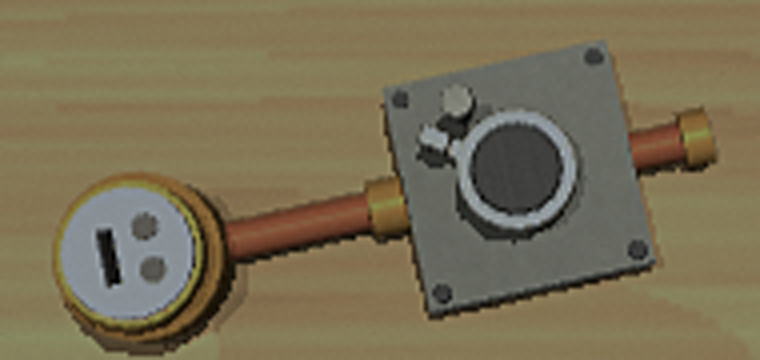

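View pics/sc.png

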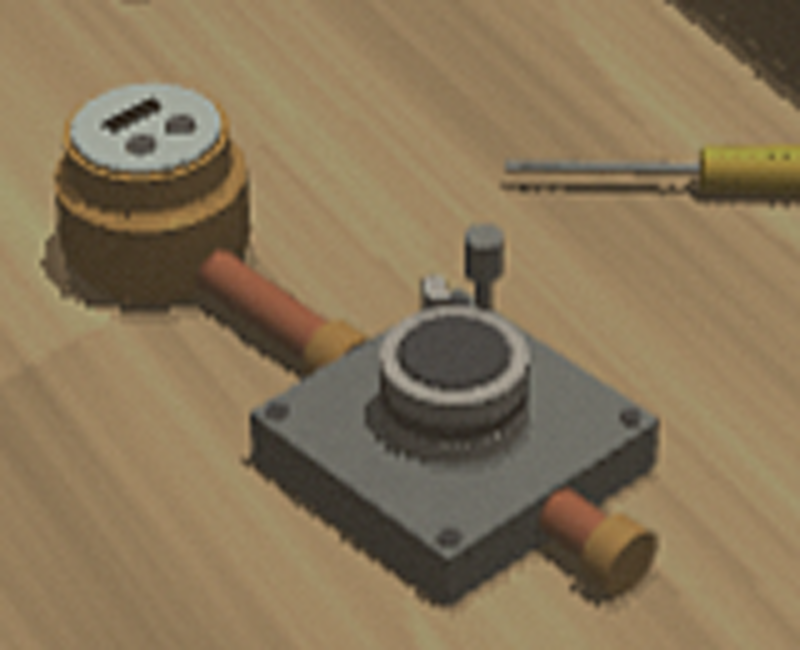

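```bash
python3 - <<'E'
from h import *
t=eyes.read_camera("top"); s=eyes.read_camera("side")
def px(d,c): 
    return [(c[0]-1.5)/4+150,(c[1]-1.5)/4+190] if d is t else [(c[0]-2)/5+230,(c[1]-2)/5+150]
def both(nm,ct,cs,z):
    print(nm,"top",np.round(ray(t,px(t,ct),z),4),"side",np.round(ray(s,px(s,cs),z),4))
both("cap",(518,171),(456,352),.069)
both("pinheadtop",(458,101),(485,235),.098)
both("cornerA(-,-)? ",(656,265),(440,565),.03)
both("c +-",(605,42),(657,423),.03)
both("c -+",(430,314),(253,413),.03)
both("tabtop",(437,137),(436,283),.066)
both("metertop",(124,252),(146,126),.08)
for c in("top","side"):
  for t_ in("tub","cap","union","torch","key","screwdriver"):
    print(c,t_,[(np.round(r["location"],3).tolist(),round(r["conf"],2)) for r in pinpoint(c,t_)[:1]])
crop(t,390,130,500,290,"pics/tub.png",4)
print(ray(t,(448,248.5),.055))
E
```

```text
cap top [0.5351 0.0536 0.069 ] side [0.5346 0.0516 0.069 ]
pinheadtop top [0.5703 0.0847 0.098 ] side [0.5695 0.0845 0.098 ]
cornerA(-,-)?  top [ 0.4852 -0.0227  0.03  ] side [ 0.4805 -0.0244  0.03  ]
c +- top [0.612  0.0054 0.03  ] side [0.61   0.0026 0.03  ]
c -+ top [0.4583 0.1045 0.03  ] side [0.4587 0.102  0.03  ]
tabtop top [0.5544 0.0981 0.066 ] side [0.5539 0.1009 0.066 ]
metertop top [0.4911 0.2663 0.08  ] side [0.488  0.2612 0.08  ]
top tub [([0.497, -0.322, 0.002], 0.74)]
top cap [([0.703, -0.367, 0.0], 0.87)]
top union [([0.624, -0.212, -0.002], 0.54)]
top torch [([0.788, -0.156, 0.001], 0.62)]
top key [([0.364, -0.101, 0.002], 0.73)]
top screwdriver [([0.755, 0.168, 0.002], 0.84)]
side tub [([0.536, 0.056, 0.044], 0.72)]
side cap [([0.702, -0.364, 0.001], 0.83)]
side union [([0.622, -0.213, 0.002], 0.65)]
side torch [([0.533, 0.056, 0.058], 0.53)]
side key [([0.367, -0.098, 0.001], 0.43)]
side screwdriver [([0.748, 0.173, 0.0], 0.91)]
[ 0.49869555 -0.32084619  0.055     ]
```

View pics/tub.png

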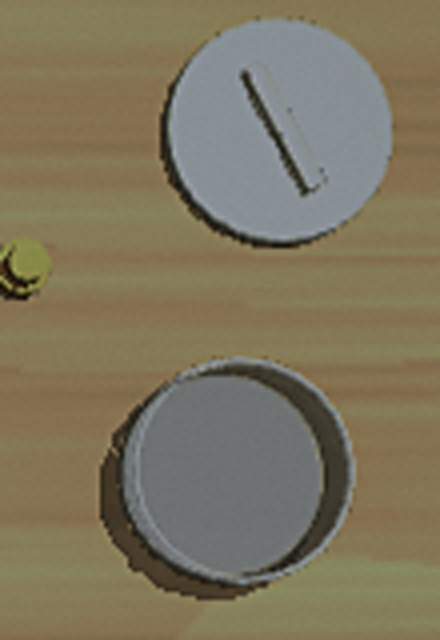

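```bash
cat >> h.py <<'E'
def st():
    s=env.observe(); M=R.from_rotvec(s["tcp_rot"]).as_matrix(); return s,np.array(s["eef_pos"]),M
def goal(p,yaw):
    """tool pointing down with tool y at world angle yaw(deg): slide & angular from the present measured pose"""
    s,e,M=st(); a=np.radians(yaw); x=np.array([0,0,-1.]); y=np.array([np.cos(a),np.sin(a),0]); G=np.c_[x,y,np.cross(x,y)]
    return M.T@(np.array(p)-e), np.degrees(R.from_matrix(M.T@G).as_rotvec())
def show():
    s,e,M=st(); print("t",round(s["time_s"],2),"tcp",np.round(e,4),"yaw",round(np.degrees(np.arctan2(M[1,1],M[0,1])),2),"x",np.round(M[:,0],3),"F",np.round(s["ft_force"],2),"w",round(s["width"],4),"j",np.round(s["joint_pos"],2))
E
python3 - <<'E'
from h import *
show(); s,e,M=st(); print(np.round(M,3))
P=(.5695,.0843)
for y in (132,-48,157,-23): 
  a,b=goal((*P,.13),y); print(y,np.round(a,4),np.round(b,1))
E
```

```text
t 1.5 tcp [0.241  0.5767 0.2146] yaw 67.32 x [ 0.  0. -1.] F [-0.43 -0.24 -0.77] w 0.0919 j [ 1.17  0.35  1.63 -0.    1.16 -0.  ]
[[ 0.     0.386  0.923]
 [ 0.     0.923 -0.386]
 [-1.     0.     0.   ]]
132 [ 0.0846 -0.3277  0.4929] [-64.7   0.   -0. ]
-48 [ 0.0846 -0.3277  0.4929] [115.3  -0.   -0. ]
157 [ 0.0846 -0.3277  0.4929] [-89.7   0.   -0. ]
-23 [ 0.0846 -0.3277  0.4929] [90.3 -0.  -0. ]
```

Request:
drive_tool:
  angular:
    - [45,0,0]
    - [45,0,0]
    - [45,0,0]
    - [45,0,0]
    - [45,0,0]
  slide:
    - [0.02,-0.16,0.24]
    - [0.02,-0.16,0.24]
    - [0.02,-0.16,0.24]
    - [0.02,-0.16,0.24]
    - [0.02,-0.16,0.24]
  fingers: [-0.3,-0.3,-0.3,-0.3,-0.3]
  grip_force: 30

```text
time_s: 2.12
eef_pos: [0.4018, 0.3343, 0.1946]
tcp_rot: [0.921, 1.367, -0.921]
ft_force: [0.9, 0.0, -0.3]
width: 0.0598
```

```bash
python3 - <<'E'
from h import *
show()
a,b=goal((.5695,.0843,.125),-23); print(np.round(a,4),np.round(b,1))
E
```

```text
t 2.12 tcp [0.4018 0.3343 0.1946] yaw 22.06 x [ 0. -0. -1.] F [ 0.88  0.05 -0.35] w 0.0598 j [ 0.69  0.22  1.87 -0.    1.05  0.31]
[0.0697 0.0615 0.2946] [45.1  0.  -0. ]
```

Request:
drive_tool:
  angular:
    - [45,0,0]
    - [45,0,0]
    - [45,0,0]
    - [45,0,0]
    - [45,0,0]
  slide:
    - [0.07,0.0615,0.2946]
    - [0.07,0.0615,0.2946]
    - [0.07,0.0615,0.2946]
    - [0.07,0.0615,0.2946]
    - [0.07,0.0615,0.2946]
  fingers: [-0.1,-0.1,-0.1,-0.1,-0.1]

```text
time_s: 2.75
eef_pos: [0.5707, 0.0855, 0.1243]
tcp_rot: [1.498, 0.993, -1.497]
ft_force: [-0.3, 1.6, 0.6]
width: 0.0506
```

```bash
python3 - <<'E'
from h import *
show()
a,b=goal((.5695,.0843,.074),-23); print(np.round(a,4),np.round(b,1))
s=eyes.read_camera("side"); crop(s,230,120,390,250,"pics/s1.png",5)
E
```

```text
t 2.75 tcp [0.5707 0.0855 0.1243] yaw -22.89 x [ 0.001  0.    -1.   ] F [-0.35  1.65  0.64] w 0.0506 j [0.15 0.38 1.82 0.   0.94 0.55]
[ 0.0503 -0.0006  0.0016] [ 0.1 -0.  -0. ]
```

View pics/s1.png

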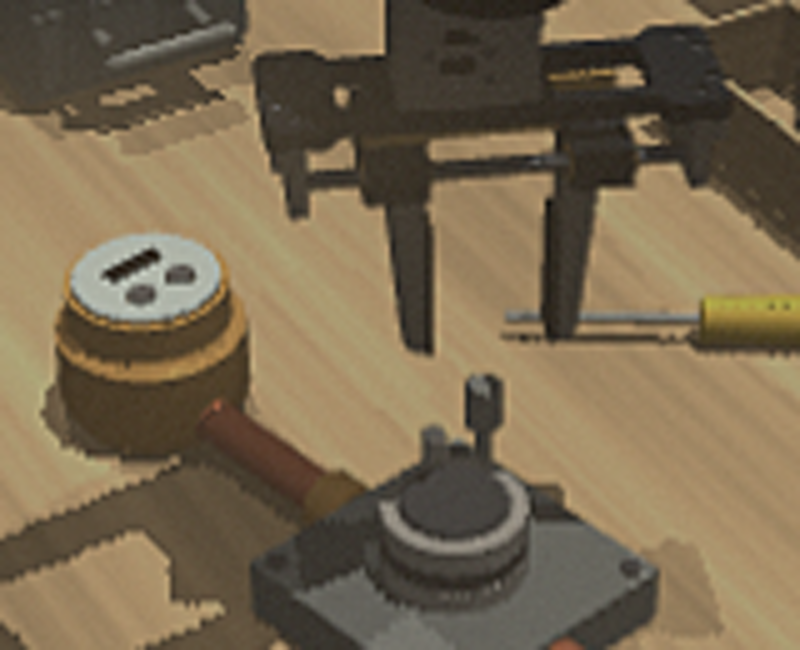

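The picture shows the open fingers above the pin head (crop 484,390), which is about mid-way between them. Descending.

Request:
drive_tool:
  angular:
    - [0,0,0]
    - [0,0,0]
    - [0,0,0]
    - [0,0,0]
    - [0,0,0]
  slide:
    - [0.025,0,0.0005]
    - [0.051,0,0.0005]
    - [0.051,0,0.0005]
    - [0.051,0,0.0005]
    - [0.051,0,0.0005]
  fingers: [-0.1,-0.1,-0.1,0.7,0.7]

```text
time_s: 3.42
eef_pos: [0.5701, 0.0872, 0.0748]
tcp_rot: [1.496, 0.995, -1.493]
ft_force: [-0.3, -0.0, 1.0]
width: 0.0331
```

Request:
drive_tool:
  angular:
    - [0,0,0]
    - [0,0,0]
    - [0,0,0]
    - [0,0,0]
    - [0,0,0]
  slide:
    - [0,0,0]
    - [0,0,0]
    - [0,0,0]
    - [0,0,0]
    - [0,0,0]
  fingers: [0.8,0.8,0.8,0.8,0.8]

```text
time_s: 4.05
eef_pos: [0.5698, 0.087, 0.0742]
tcp_rot: [1.495, 0.995, -1.494]
ft_force: [-0.8, 0.3, 6.1]
width: 0.0169
```

```bash
python3 - <<'E'
from h import *
show()
E
```

```text
t 4.05 tcp [0.5698 0.087  0.0742] yaw -22.68 x [ 0.001  0.    -1.   ] F [-0.77  0.27  6.08] w 0.0169 j [0.15 0.45 1.85 0.   0.84 0.54]
```

Request:
drive_tool:
  angular:
    - [0,0,0]
    - [0,0,0]
    - [0,0,0]
    - [0,0,0]
    - [0,0,0]
  slide:
    - [-0.005,0,0]
    - [-0.012,0,0]
    - [-0.022,0,0]
    - [-0.05,0,0]
    - [-0.09,0,0]
  fingers: [0.8,0.8,0.8,0.8,0.8]

```text
time_s: 4.68
eef_pos: [0.5685, 0.0868, 0.1641]
tcp_rot: [1.493, 0.996, -1.496]
ft_force: [-0.5, 0.4, 0.0]
width: 0.0168
```

```bash
python3 - <<'E'
from h import *
show()
s=eyes.read_camera("side"); crop(s,230,90,390,250,"pics/s2.png",3)
# target: foot at offset from tub axis, away from robot; head toward robot
T=np.array([.498,-.3225]); az=np.arctan2(T[1],T[0]); r=np.array([np.cos(az),np.sin(az)])
for yaw in (np.degrees(az)-90,np.degrees(az)+90):
  a,b=goal((*(T+0*r),.17),yaw); print(yaw,np.round(a,4),np.round(b,1))
E
```

```text
t 4.67 tcp [0.5685 0.0868 0.1641] yaw -22.68 x [-0.002 -0.    -1.   ] F [-0.48  0.43  0.05] w 0.0168 j [ 0.15  0.33  1.79 -0.    1.02  0.54]
-122.92670469480711 [-0.0008  0.09    0.4065] [ 1.002e+02 -4.000e-01 -1.000e-01]
57.07329530519288 [-0.0008  0.09    0.4065] [-79.8   0.1  -0.4]
```

View pics/s2.png

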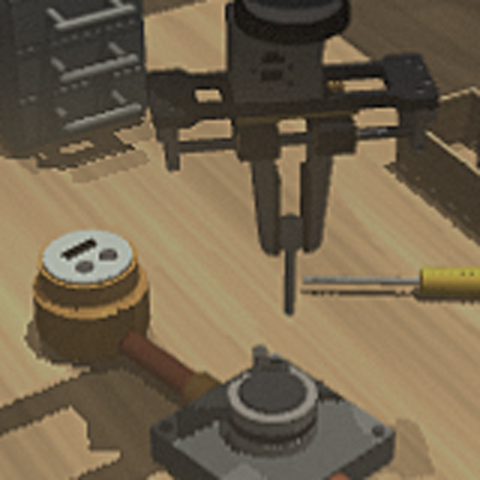

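Request:
drive_tool:
  angular:
    - [-40,0,0]
    - [-40,0,0]
    - [-40,0,0]
    - [-40,0,0]
    - [-40,0,0]
  slide:
    - [-0.003,0.045,0.205]
    - [-0.003,0.045,0.205]
    - [-0.003,0.045,0.205]
    - [-0.003,0.045,0.205]
    - [-0.003,0.045,0.205]
  fingers: [0.8,0.8,0.8,0.8,0.8]

```text
time_s: 5.35
eef_pos: [0.5314, -0.1218, 0.1672]
tcp_rot: [0.985, 1.336, -0.985]
ft_force: [0.3, 1.1, -0.0]
width: 0.017
```

```bash
python3 - <<'E'
from h import *
show()
T=np.array([.498,-.323]); az=np.arctan2(T[1],T[0]); r=np.array([np.cos(az),np.sin(az)])
a,b=goal((*T,.17),57); print(np.round(a,4),np.round(b,1))
E
```

```text
t 5.35 tcp [ 0.5314 -0.1218  0.1672] yaw 17.23 x [ 0.001 -0.    -1.   ] F [ 0.26  1.1  -0.01] w 0.017 j [-0.23  0.28  1.85 -0.    1.01 -0.53]
[-0.0028 -0.0915  0.1823] [-39.8   0.   -0. ]
```

Request:
drive_tool:
  angular:
    - [-40,0,0]
    - [-40,0,0]
    - [-40,0,0]
    - [-40,0,0]
    - [-40,0,0]
  slide:
    - [-0.003,-0.0915,0.182]
    - [-0.003,-0.0915,0.182]
    - [-0.003,-0.0915,0.182]
    - [-0.003,-0.0915,0.182]
    - [-0.003,-0.0915,0.182]
  fingers: [0.8,0.8,0.8,0.8,0.8]

```text
time_s: 5.98
eef_pos: [0.4988, -0.3216, 0.1698]
tcp_rot: [0.45, 1.523, -0.45]
ft_force: [-0.2, 0.2, -0.5]
width: 0.0171
```

```bash
cat >> h.py <<'E'
def goaltilt(foot,tilt,az,L=.058):
    s,e,M=st(); r=np.array([np.cos(az),np.sin(az),0]); t=np.radians(tilt)
    x=np.cos(t)*np.array([0,0,-1.])+np.sin(t)*r; y=np.cross([0,0,1],r); G=np.c_[x,y,np.cross(x,y)]
    p=np.array(foot)-L*x
    return p,M.T@(p-e),np.degrees(R.from_matrix(M.T@G).as_rotvec())
E
python3 - <<'E'
from h import *
show()
T=np.array([.498,-.323]); az=np.arctan2(T[1],T[0]); r=np.array([np.cos(az),np.sin(az)])
for off,z in ((.03,.08),(.035,.045),(.035,.012)):
  print([np.round(v,4) for v in goaltilt((*(T+off*r),z),40,az)])
for c in ("side","top"):
  d=eyes.read_camera(c); u=proj(d,[*T,.05])[0].astype(int); x0,y0=max(0,u[0]-90),max(0,u[1]-110)
  crop(d,x0,y0,min(640,x0+180),min(480,y0+180),f"pics/{c}3.png",3)
E
```

```text
t 5.97 tcp [ 0.4988 -0.3216  0.1698] yaw 57.09 x [ 0.001 -0.    -1.   ] F [-0.19  0.16 -0.53] w 0.0171 j [-0.58  0.35  1.75  0.    1.05 -1.57]
[array([ 0.4919, -0.319 ,  0.1244]), array([ 0.0453, -0.0017, -0.0072]), array([ 5.64000e-02, -3.99702e+01, -2.80000e-02])]
[array([ 0.4961, -0.3218,  0.0894]), array([ 0.0803, -0.0017, -0.0022]), array([ 5.64000e-02, -3.99702e+01, -2.80000e-02])]
[array([ 0.4961, -0.3218,  0.0564]), array([ 0.1133, -0.0017, -0.0022]), array([ 5.64000e-02, -3.99702e+01, -2.80000e-02])]
```

View pics/side3.png

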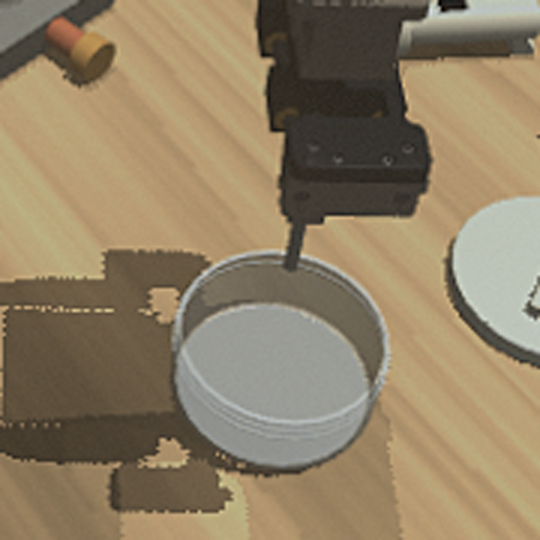

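The pin hangs over the tub (foot at crop 290,268, about 0.11 m up). Tilting it and lowering it in.

Request:
drive_tool:
  angular:
    - [0,-10,0]
    - [0,-20,0]
    - [0,-30,0]
    - [0,-40,0]
    - [0,-40,0]
  slide:
    - [0.01,0,-0.003]
    - [0.02,0,-0.005]
    - [0.035,0,-0.004]
    - [0.06,0,-0.002]
    - [0.085,0,-0.002]
  fingers: [0.8,0.8,0.8,0.8,0.8]

```text
time_s: 6.7
eef_pos: [0.5017, -0.3197, 0.1187]
tcp_rot: [0.271, 0.919, -0.527]
ft_force: [0.2, -0.1, 0.0]
width: 0.0174
```

```bash
python3 - <<'E'
from h import *
show()
T=np.array([.498,-.323]); az=np.arctan2(T[1],T[0]); r=np.array([np.cos(az),np.sin(az)])
print([np.round(v,4) for v in goaltilt((*(T+.035*r),.010),40,az)])
d=eyes.read_camera("side"); crop(d,350,240,510,400,"pics/s4.png",3)
E
```

```text
t 6.7 tcp [ 0.5017 -0.3197  0.1187] yaw 57.24 x [ 0.493 -0.316 -0.811] F [ 0.24 -0.11  0.03] w 0.0174 j [-0.57  0.25  2.26  0.05  0.   -1.62]
[array([ 0.4961, -0.3218,  0.0544]), array([ 0.05  , -0.0048, -0.0405]), array([ 0.1091, -4.1847, -0.1938])]
```

View pics/s4.png

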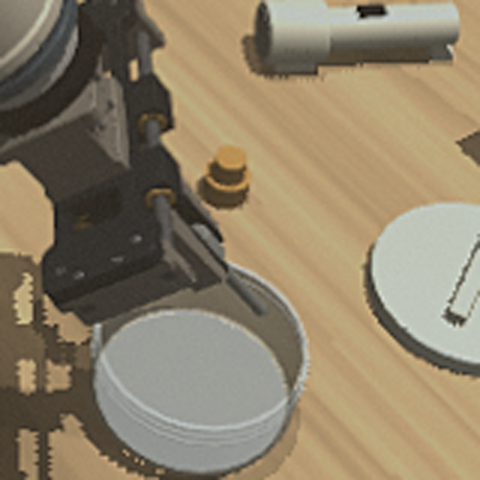

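j5 ran to its limit (0) at 36° of tilt, so I'll use 26°.

```bash
python3 - <<'E'
from h import *
T=np.array([.498,-.323]); az=np.arctan2(T[1],T[0]); r=np.array([np.cos(az),np.sin(az)])
for z in (.06,.010): print([np.round(v,4) for v in goaltilt((*(T+.032*r),z),26,az)])
E
```

```text
[array([ 0.5035, -0.3266,  0.1121]), array([ 0.0068, -0.0045, -0.0049]), array([ 0.1664, 10.2156, -0.1527])]
[array([ 0.5035, -0.3266,  0.0621]), array([ 0.0471, -0.0045, -0.0344]), array([ 0.1664, 10.2156, -0.1527])]
```

Request:
drive_tool:
  angular:
    - [0,10,0]
    - [0,12,0]
    - [0,12,0]
    - [0,12,0]
    - [0,12,0]
  slide:
    - [0,-0.003,-0.003]
    - [0.007,-0.003,-0.005]
    - [0.007,-0.003,-0.005]
    - [0.007,-0.003,-0.005]
    - [0.007,-0.003,-0.005]
  fingers: [0.8,0.8,0.8,0.8,0.8]

```text
time_s: 7.38
eef_pos: [0.5031, -0.3261, 0.1128]
tcp_rot: [0.326, 1.114, -0.507]
ft_force: [-0.2, 0.1, -0.2]
width: 0.017
```

```bash
python3 - <<'E'
from h import *
show()
T=np.array([.498,-.323]); az=np.arctan2(T[1],T[0]); r=np.array([np.cos(az),np.sin(az)])
for z in (.06,.010): print([np.round(v,4) for v in goaltilt((*(T+.032*r),z),26,az)])
E
```

```text
t 7.38 tcp [ 0.5031 -0.3261  0.1128] yaw 57.26 x [ 0.346 -0.223 -0.911] F [-0.2   0.09 -0.16] w 0.017 j [-0.58  0.28  2.11  0.01  0.33 -1.58]
[array([ 0.5035, -0.3266,  0.1121]), array([ 0.0008, -0.0001,  0.0003]), array([ 0.2254, -1.7051, -0.0464])]
[array([ 0.5035, -0.3266,  0.0621]), array([ 0.0464, -0.0001, -0.0203]), array([ 0.2254, -1.7051, -0.0464])]
```

Request:
drive_tool:
  angular:
    - [0,0,0]
    - [0,0,0]
    - [0,0,0]
    - [0,0,0]
    - [0,0,0]
  slide:
    - [0.016,0,-0.007]
    - [0.033,0,-0.014]
    - [0.046,0,-0.02]
    - [0.046,0,-0.02]
    - [0.046,0,-0.02]
  fingers: [0.8,0.8,0.8,0.8,0.8]

```text
time_s: 8.0
eef_pos: [0.5038, -0.3269, 0.063]
tcp_rot: [0.326, 1.115, -0.507]
ft_force: [-0.7, -0.4, -0.4]
width: 0.017
```

Request:
drive_tool:
  angular:
    - [0,0,0]
    - [0,0,0]
    - [0,0,0]
    - [0,0,0]
    - [0,0,0]
  slide:
    - [0,0,0]
    - [0,0,0]
    - [0,0,0]
    - [0,0,0]
    - [0,0,0]
  fingers: [0.2,0.2,0.2,0.2,0.2]

```text
time_s: 8.62
eef_pos: [0.5036, -0.3267, 0.0626]
tcp_rot: [0.326, 1.115, -0.507]
ft_force: [0.1, 0.9, -0.8]
width: 0.0368
```

```bash
python3 - <<'E'
from h import *
show()
d=eyes.read_camera("side"); crop(d,350,260,510,420,"pics/s5.png",3)
E
```

```text
t 8.62 tcp [ 0.5036 -0.3267  0.0626] yaw 57.27 x [ 0.345 -0.223 -0.912] F [ 0.12  0.87 -0.75] w 0.0368 j [-0.58  0.37  2.13  0.01  0.21 -1.59]
```

View pics/s5.png

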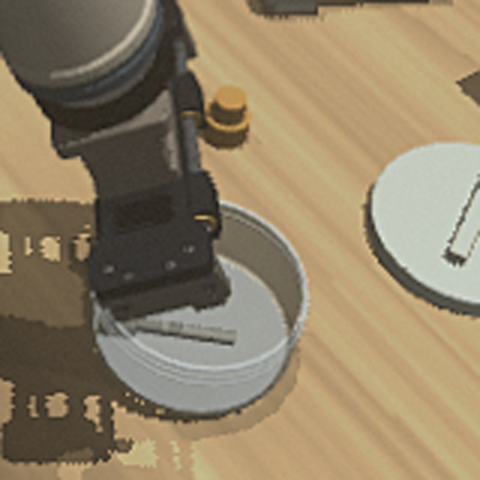

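Pin lies flat in the tub (crop 130,322 to 235,338). Backing out along the tool axis.

Request:
drive_tool:
  angular:
    - [0,0,0]
    - [0,0,0]
    - [0,0,0]
    - [0,0,0]
    - [0,12,0]
  slide:
    - [-0.02,0,0]
    - [-0.05,0,0]
    - [-0.1,0,0]
    - [-0.12,0,0]
    - [-0.13,0,0]
  fingers: [0.2,0.2,0.2,0.5,0.9]

```text
time_s: 9.3
eef_pos: [0.455, -0.2953, 0.1803]
tcp_rot: [0.38, 1.298, -0.484]
ft_force: [1.9, -0.8, -1.4]
width: 0.0188
```

```bash
python3 - <<'E'
from h import *
show()
for c in("top","side"):
  d=eyes.read_camera(c)
  for t in("tub","pin_mid","thumb_tab"): print(c,t,[(np.round(r["location"],4).tolist(),round(r["conf"],2)) for r in pinpoint(c,t)[:2]])
  if c=="top": crop(d,220,190,350,280,"pics/t6.png",5); crop(d,390,200,500,290,"pics/t6b.png",5)
a,b=goal((.5265,.110,.14),-23); print(np.round(a,4),np.round(b,1))
E
```

```text
t 9.3 tcp [ 0.455  -0.2953  0.1803] yaw 57.27 x [ 0.195 -0.127 -0.973] F [ 1.85 -0.81 -1.37] w 0.0188 j [-0.58  0.15  2.02  0.    0.74 -1.58]
top tub [([0.4958, -0.321, -0.0009], 0.93)]
top pin_mid [([0.4876, -0.3251, 0.0119], 0.54), ([0.7027, -0.3633, 0.0034], 0.54)]
top thumb_tab [([0.5525, 0.1001, 0.0485], 0.43)]
side tub [([0.502, -0.3272, -0.0007], 0.83)]
side pin_mid [([0.4836, -0.3231, 0.0101], 0.66)]
side thumb_tab []
[-0.0009  0.3797 -0.1673] [79.9 11.5 -9.6]
```

View pics/t6.png

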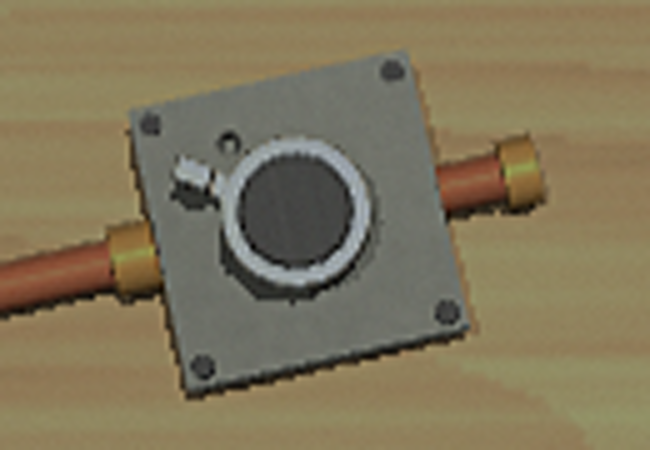

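View pics/t6b.png

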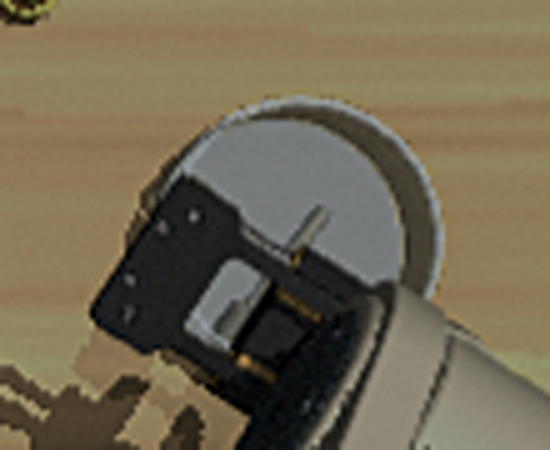

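Request:
drive_tool:
  angular:
    - [40,11.5,-4]
    - [40,11.5,-4]
    - [40,11.5,-4]
    - [40,11.5,-4]
    - [40,11.5,-4]
  slide:
    - [0,0.19,-0.084]
    - [0,0.19,-0.084]
    - [0,0.19,-0.084]
    - [0,0.19,-0.084]
    - [0,0.19,-0.084]
  fingers: [1,1,1,1,1]

```text
time_s: 10.32
eef_pos: [0.493, -0.0912, 0.1594]
tcp_rot: [0.986, 1.304, -0.978]
ft_force: [-0.4, 0.7, 0.4]
width: 0.0004
```

```bash
python3 - <<'E'
from h import *
show()
A=np.array([.535,.053]); f=np.radians(68); rh=np.array([np.cos(f),np.sin(f)]); t=np.array([-rh[1],rh[0]])
p=A+.050*rh+.030*t; print(p)
a,b=goal((*p,.12),-22); print(np.round(a,4),np.round(b,1))
E
```

```text
t 10.32 tcp [ 0.493  -0.0912  0.1594] yaw 17.14 x [ 0.028 -0.015 -1.   ] F [-0.37  0.7   0.44] w 0.0004 j [-0.18  0.21  1.97 -0.01  0.93 -0.47]
[0.52591481 0.11059739]
[ 0.0373  0.09   -0.184 ] [39.1  0.8 -1.7]
```

Request:
drive_tool:
  angular:
    - [39.1,0.8,-1.7]
    - [39.1,0.8,-1.7]
    - [39.1,0.8,-1.7]
    - [39.1,0.8,-1.7]
    - [39.1,0.8,-1.7]
  slide:
    - [0.037,0.09,-0.184]
    - [0.037,0.09,-0.184]
    - [0.037,0.09,-0.184]
    - [0.037,0.09,-0.184]
    - [0.037,0.09,-0.184]
  fingers: [1,1,1,1,1]

```text
time_s: 10.95
eef_pos: [0.5253, 0.1098, 0.1199]
tcp_rot: [1.484, 1.003, -1.485]
ft_force: [0.3, -0.1, -0.3]
width: 0.0004
```

```bash
python3 - <<'E'
from h import *
show()
A=np.array([.535,.053]); f=np.radians(68); rh=np.array([np.cos(f),np.sin(f)]); t=np.array([-rh[1],rh[0]])
p=A+.050*rh+.030*t
for z in (.05,):
  a,b=goal((*p,z),-22); print(np.round(a,4),np.round(b,1))
d=eyes.read_camera("side"); crop(d,230,120,390,250,"pics/s7.png",5)
E
```

```text
t 10.95 tcp [0.5253 0.1098 0.1199] yaw -21.86 x [-0.    -0.001 -1.   ] F [ 0.35 -0.08 -0.35] w 0.0004 j [ 0.2   0.33  1.91 -0.    0.9   0.59]
[ 0.0699  0.0003 -0.001 ] [0.1 0.  0. ]
```

View pics/s7.png

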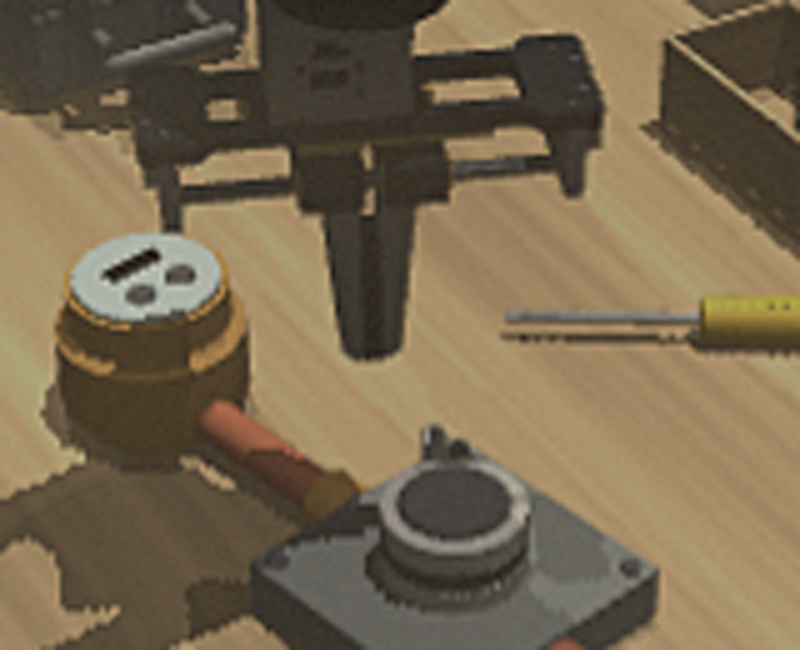

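Request:
drive_tool:
  angular:
    - [0,0,0]
    - [0,0,0]
    - [0,0,0]
    - [0,0,0]
    - [0,0,0]
  slide:
    - [0,0.03,-0.001]
    - [0,0.03,-0.001]
    - [0,0.03,-0.001]
    - [0.025,0.03,-0.001]
    - [0.035,0.03,-0.001]
  fingers: [0.2,0.2,0.2,0.2,0.2]

```text
time_s: 11.62
eef_pos: [0.5524, 0.097, 0.0851]
tcp_rot: [1.483, 1.003, -1.488]
ft_force: [-0.1, 0.0, -0.6]
width: 0.0368
```

```bash
python3 - <<'E'
from h import *
show()
for c in("side","top"):
  d=eyes.read_camera(c)
  if c=="side":crop(d,270,150,370,250,"pics/s8.png",6)
  else: crop(d,220,190,350,280,"pics/t8.png",5)
E
```

```text
t 11.62 tcp [0.5524 0.097  0.0851] yaw -21.94 x [-0.002 -0.001 -1.   ] F [-0.06  0.04 -0.56] w 0.0368 j [ 0.17  0.41  1.88 -0.    0.85  0.56]
```

View pics/s8.png

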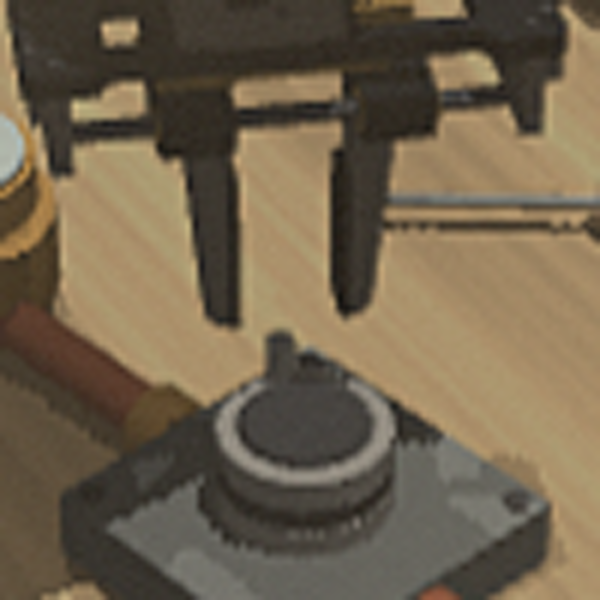

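Request:
drive_tool:
  angular:
    - [0,0,0]
    - [0,0,0]
    - [0,0,0]
    - [0,0,0]
    - [0,0,0]
  slide:
    - [0,0,-0.003]
    - [0.015,0,-0.003]
    - [0.025,0,-0.003]
    - [0.034,0,-0.003]
    - [0.034,0,-0.003]
  fingers: [0.2,0.2,0.2,0.2,0.2]

```text
time_s: 12.35
eef_pos: [0.5545, 0.1001, 0.0511]
tcp_rot: [1.484, 1.003, -1.488]
ft_force: [-0.7, -0.4, -0.1]
width: 0.0367
```

```bash
cat >> h.py <<'E'
A=np.array([.535,.053])
def pol():
    """state in polar terms about the axis: angle of contact radius, rho, lag; and forces tangential cw / radial"""
    s,e,M=st(); v=A-e[:2]; lag=v@M[:2,1]; rho=v@M[:2,2]; F=M.T@np.array(s["ft_force"])
    print("t %.2f z %.4f yaw %.2f lag(y) %.4f rho %.4f w %.4f  Ftool %s  j6 %.2f"%(s["time_s"],e[2],np.degrees(np.arctan2(M[1,1],M[0,1])),lag,rho,s["width"],np.round(F,2),s["joint_pos"][5]))
    return lag,rho
def arc(lag,rho,degs):
    for g in degs:
        q=np.radians(g); c=np.array([lag,rho]); Q=np.array([[np.cos(q),-np.sin(q)],[np.sin(q),np.cos(q)]]); print(g,np.round(c-Q@c,4))
E
python3 - <<'E'
from h import *
show();l,r=pol(); arc(.0135,r,(2,4,6,8,10))
E
```

```text
t 12.35 tcp [0.5545 0.1001 0.0511] yaw -21.96 x [-0.002 -0.001 -1.   ] F [-0.66 -0.39 -0.1 ] w 0.0367 j [ 0.18  0.47  1.89 -0.    0.79  0.56]
t 12.35 z 0.0511 yaw -21.96 lag(y) -0.0005 rho 0.0510 w 0.0367  Ftool [ 0.11 -0.47  0.61]  j6 0.56
2 [ 0.0018 -0.0004]
4 [ 0.0036 -0.0008]
6 [ 0.0054 -0.0011]
8 [ 0.0072 -0.0014]
10 [ 0.0091 -0.0016]
```

Request:
drive_tool:
  angular:
    - [0,0,0]
    - [0,0,0]
    - [0,0,0]
    - [0,0,0]
    - [0,0,0]
  slide:
    - [0,0.004,0]
    - [0,0.008,0]
    - [0,0.011,0]
    - [0,0.013,0]
    - [0,0.015,0]
  fingers: [0.2,0.2,0.2,0.2,0.2]

```text
time_s: 12.98
eef_pos: [0.5689, 0.095, 0.0522]
tcp_rot: [1.485, 1.003, -1.486]
ft_force: [-2.8, 5.1, 2.5]
width: 0.0364
```

```bash
cat >> h.py <<'E'
def avg(n=4):
    """mean tool-frame force over n camera periods"""
    L=[]
    for i in range(n):
        s,e,M=st(); L.append(M.T@np.array(s["ft_force"])); eyes.read_camera("top")
    L=np.array(L); print("avgF",np.round(L.mean(0),2),"sd",np.round(L.std(0),2))
E
python3 - <<'E'
from h import *
l,r=pol(); avg(6); arc(l,r,(2,4,6,8,10)); pol()
E
```

```text
t 12.97 z 0.0522 yaw -21.98 lag(y) -0.0157 rho 0.0516 w 0.0364  Ftool [-2.48 -4.49 -3.74]  j6 0.55
avgF [-1.63 -2.86 -2.2 ] sd [0.61 0.89 0.87]
2 [0.0018 0.0006]
4 [0.0036 0.0012]
6 [0.0053 0.0019]
8 [0.007  0.0027]
10 [0.0087 0.0035]
t 13.28 z 0.0521 yaw -21.95 lag(y) -0.0161 rho 0.0513 w 0.0362  Ftool [-1.32 -2.17 -1.42]  j6 0.55
```

```bash
python3 - <<'E'
from h import *
arc(-.016,.0515,(4,8,12,16,20))
E
```

```text
4 [0.0036 0.0012]
8 [0.007  0.0027]
12 [0.0104 0.0045]
16 [0.0136 0.0064]
20 [0.0166 0.0086]
```

Request:
drive_tool:
  angular:
    - [5,0,0]
    - [10,0,0]
    - [14,0,0]
    - [18,0,0]
    - [22,0,0]
  slide:
    - [0,0.0036,0.0012]
    - [0,0.007,0.0027]
    - [0,0.0104,0.0045]
    - [0,0.0136,0.0064]
    - [0,0.0166,0.0086]
  fingers: [0.2,0.2,0.2,0.2,0.2]

```text
time_s: 13.9
eef_pos: [0.5805, 0.08, 0.052]
tcp_rot: [1.747, 0.74, -1.751]
ft_force: [-3.4, 0.9, 2.8]
width: 0.0369
```

```bash
python3 - <<'E'
from h import *
l,r=pol(); avg(4); l,r=pol(); arc(l,r,(4,8,12,16,20))
d=eyes.read_camera("top"); crop(d,220,190,350,280,"pics/t9.png",5)
E
```

```text
t 13.90 z 0.0520 yaw -44.07 lag(y) -0.0139 rho 0.0511 w 0.0369  Ftool [-2.79 -3.08  1.74]  j6 0.91
avgF [-1.73 -1.98  1.54] sd [0.77 0.8  0.32]
t 14.10 z 0.0520 yaw -43.86 lag(y) -0.0144 rho 0.0515 w 0.0369  Ftool [ 0.39 -1.4   1.43]  j6 0.90
4 [0.0036 0.0011]
8 [0.007  0.0025]
12 [0.0104 0.0041]
16 [0.0136 0.006 ]
20 [0.0167 0.008 ]
```

View pics/t9.png

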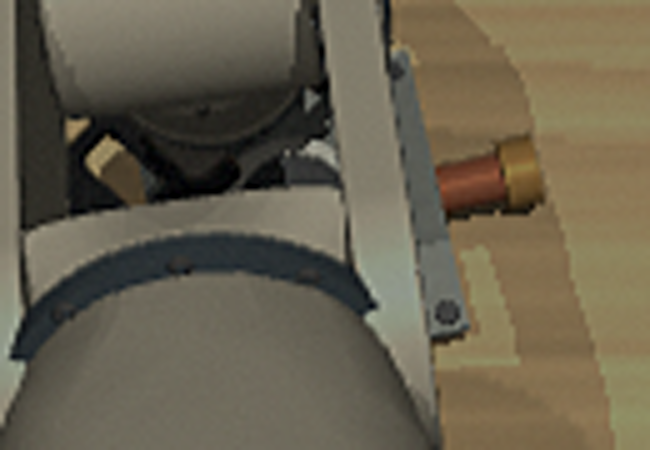

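Request:
drive_tool:
  angular:
    - [4,0,0]
    - [8,0,0]
    - [12,0,0]
    - [16,0,0]
    - [20,0,0]
  slide:
    - [0,0.0036,0.0011]
    - [0,0.007,0.0025]
    - [0,0.0104,0.0041]
    - [0,0.0136,0.006]
    - [0,0.0167,0.008]
  fingers: [0.2,0.2,0.2,0.2,0.2]

```text
time_s: 14.78
eef_pos: [0.5871, 0.0632, 0.052]
tcp_rot: [1.968, 0.454, -1.971]
ft_force: [-3.7, 2.2, 0.8]
width: 0.037
```

```bash
python3 - <<'E'
from h import *
l,r=pol(); avg(4); l,r=pol(); arc(l,r,(2,4,6,8,10,12))
d=eyes.read_camera("side"); crop(d,270,150,370,250,"pics/s10.png",6)
E
```

```text
t 14.78 z 0.0520 yaw -64.01 lag(y) -0.0136 rho 0.0513 w 0.0370  Ftool [-0.79 -3.62  2.38]  j6 1.22
avgF [-0.14 -2.64  1.86] sd [0.45 0.93 0.31]
t 14.97 z 0.0521 yaw -63.83 lag(y) -0.0141 rho 0.0517 w 0.0369  Ftool [ 0.51 -1.75  1.58]  j6 1.22
2 [0.0018 0.0005]
4 [0.0036 0.0011]
6 [0.0053 0.0018]
8 [0.0071 0.0025]
10 [0.0088 0.0032]
12 [0.0104 0.0041]
```

View pics/s10.png

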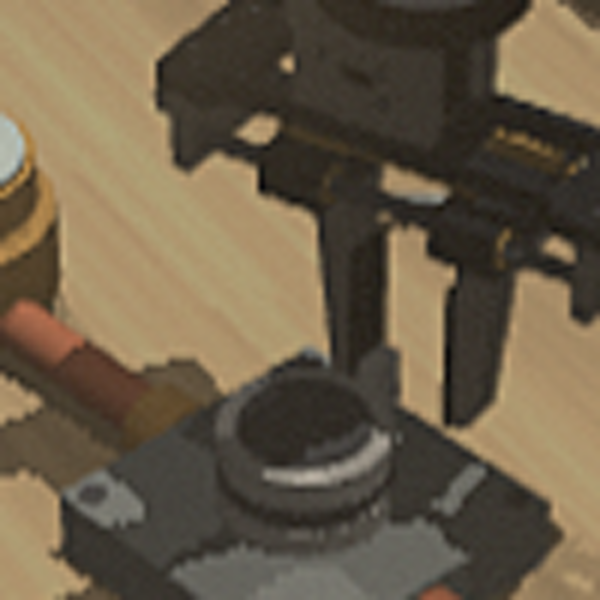

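Request:
drive_tool:
  angular:
    - [4,0,0]
    - [8,0,0]
    - [10,0,0]
    - [12,0,0]
    - [14,0,0]
  slide:
    - [0,0.0036,0.0011]
    - [0,0.0071,0.0025]
    - [0,0.0088,0.0032]
    - [0,0.0104,0.0041]
    - [0,0.012,0.005]
  fingers: [0.2,0.2,0.2,0.2,0.2]

```text
time_s: 15.65
eef_pos: [0.5883, 0.0501, 0.0521]
tcp_rot: [2.111, 0.22, -2.111]
ft_force: [-2.2, 3.1, -0.6]
width: 0.037
```

```bash
python3 - <<'E'
from h import *
l,r=pol(); avg(4); l,r=pol(); arc(l,r,(1,2,3,4,5,))
E
```

```text
t 15.65 z 0.0521 yaw -78.03 lag(y) -0.0139 rho 0.0516 w 0.0370  Ftool [ 0.6  -3.48  1.5 ]  j6 1.45
avgF [ 0.78 -2.77  1.71] sd [0.43 0.62 0.28]
t 15.85 z 0.0523 yaw -77.93 lag(y) -0.0141 rho 0.0521 w 0.0370  Ftool [ 0.11 -2.15  2.27]  j6 1.44
1 [0.0009 0.0003]
2 [0.0018 0.0005]
3 [0.0027 0.0008]
4 [0.0036 0.0011]
5 [0.0045 0.0014]
```

Request:
drive_tool:
  angular:
    - [1,0,0]
    - [2,0,0]
    - [3,0,0]
    - [4,0,0]
    - [4,0,0]
  slide:
    - [0,0.0009,0.0005]
    - [0,0.0018,0.0008]
    - [0,0.0027,0.0012]
    - [0,0.0036,0.0016]
    - [0,0.0036,0.0016]
  fingers: [0.2,0.2,0.2,0.2,0.2]

```text
time_s: 16.48
eef_pos: [0.5883, 0.0462, 0.0524]
tcp_rot: [2.15, 0.149, -2.147]
ft_force: [1.3, 3.3, -0.7]
width: 0.0367
```

```bash
python3 - <<'E'
from h import *
l,r=pol(); avg(2)
E
```

```text
t 16.48 z 0.0524 yaw -81.98 lag(y) -0.0141 rho 0.0518 w 0.0367  Ftool [ 0.72 -3.06 -1.74]  j6 1.51
avgF [ 0.85 -2.84 -1.61] sd [0.13 0.22 0.13]
```

Request:
drive_tool:
  angular:
    - [1,0,0]
    - [2,0,0]
    - [3,0,0]
    - [3,0,0]
    - [3,0,0]
  slide:
    - [0,0.0009,0.0003]
    - [0,0.0018,0.0005]
    - [0,0.0027,0.0008]
    - [0,0.0027,0.0008]
    - [0,0.0027,0.0008]
  fingers: [0.2,0.2,0.2,0.2,0.2]

```text
time_s: 17.2
eef_pos: [0.5874, 0.0434, 0.0523]
tcp_rot: [2.176, 0.095, -2.176]
ft_force: [1.5, 3.4, 0.7]
width: 0.0371
```

```bash
python3 - <<'E'
from h import *
l,r=pol()
E
```

```text
t 17.20 z 0.0523 yaw -84.95 lag(y) -0.0142 rho 0.0513 w 0.0371  Ftool [-0.74 -3.29 -1.77]  j6 1.56
```

Request:
drive_tool:
  angular:
    - [1,0,0]
    - [2,0,0]
    - [3,0,0]
    - [3,0,0]
    - [3,0,0]
  slide:
    - [0,0.0009,0.0002]
    - [0,0.0018,0.0004]
    - [0,0.0027,0.0007]
    - [0,0.0027,0.0007]
    - [0,0.0027,0.0007]
  fingers: [0.2,0.2,0.2,0.2,0.2]

```text
time_s: 17.82
eef_pos: [0.5868, 0.0406, 0.0522]
tcp_rot: [2.203, 0.038, -2.203]
ft_force: [0.7, 2.9, 1.4]
width: 0.0369
```

```bash
python3 - <<'E'
from h import *
l,r=pol()
E
```

```text
t 17.82 z 0.0522 yaw -87.95 lag(y) -0.0142 rho 0.0513 w 0.0369  Ftool [-1.39 -2.87 -0.76]  j6 1.60
```

Request:
drive_tool:
  angular:
    - [1,0,0]
    - [2,0,0]
    - [3,0,0]
    - [3,0,0]
    - [3,0,0]
  slide:
    - [0,0.0009,0.0002]
    - [0,0.0018,0.0004]
    - [0,0.0027,0.0007]
    - [0,0.0027,0.0007]
    - [0,0.0027,0.0007]
  fingers: [0.2,0.2,0.2,0.2,0.2]

```text
time_s: 18.45
eef_pos: [0.5861, 0.0379, 0.0522]
tcp_rot: [-2.213, 0.02, 2.214]
ft_force: [-0.3, 0.9, 1.5]
width: 0.0366
```

```bash
python3 - <<'E'
from h import *
l,r=pol()
E
```

```text
t 18.45 z 0.0522 yaw -90.95 lag(y) -0.0143 rho 0.0513 w 0.0366  Ftool [-1.5  -0.89  0.32]  j6 1.65
```

Request:
drive_tool:
  angular:
    - [1,0,0]
    - [2,0,0]
    - [3,0,0]
    - [3,0,0]
    - [3,0,0]
  slide:
    - [0,0.0009,0.0002]
    - [0,0.0018,0.0004]
    - [0,0.0027,0.0007]
    - [0,0.0027,0.0007]
    - [0,0.0027,0.0007]
  fingers: [0.2,0.2,0.2,0.2,0.2]

```text
time_s: 19.08
eef_pos: [0.5853, 0.0352, 0.0521]
tcp_rot: [-2.187, 0.077, 2.187]
ft_force: [-0.6, 3.4, 1.1]
width: 0.0369
```

```bash
python3 - <<'E'
from h import *
l,r=pol()
E
```

```text
t 19.07 z 0.0521 yaw -93.95 lag(y) -0.0143 rho 0.0514 w 0.0369  Ftool [-1.12 -3.31  0.85]  j6 1.70
```

Request:
drive_tool:
  angular:
    - [1,0,0]
    - [2,0,0]
    - [3,0,0]
    - [3,0,0]
    - [3,0,0]
  slide:
    - [0,0.0009,0.0002]
    - [0,0.0018,0.0004]
    - [0,0.0027,0.0007]
    - [0,0.0027,0.0007]
    - [0,0.0027,0.0007]
  fingers: [0.2,0.2,0.2,0.2,0.2]

```text
time_s: 19.7
eef_pos: [0.5846, 0.0325, 0.0521]
tcp_rot: [-2.16, 0.132, 2.159]
ft_force: [-0.7, 1.4, -0.1]
width: 0.0367
```

```bash
python3 - <<'E'
from h import *
l,r=pol()
E
```

```text
t 19.70 z 0.0521 yaw -96.95 lag(y) -0.0143 rho 0.0517 w 0.0367  Ftool [ 0.09 -1.25  0.87]  j6 1.75
```

Request:
drive_tool:
  angular:
    - [1,0,0]
    - [2,0,0]
    - [3,0,0]
    - [3,0,0]
    - [3,0,0]
  slide:
    - [0,0.0009,0.0003]
    - [0,0.0018,0.0007]
    - [0,0.0027,0.001]
    - [0,0.0027,0.001]
    - [0,0.0027,0.001]
  fingers: [0.2,0.2,0.2,0.2,0.2]

```text
time_s: 20.32
eef_pos: [0.5833, 0.03, 0.0522]
tcp_rot: [-2.131, 0.187, 2.131]
ft_force: [-0.2, 1.6, -2.6]
width: 0.0367
```

```bash
python3 - <<'E'
from h import *
l,r=pol()
E
```

```text
t 20.32 z 0.0522 yaw -99.95 lag(y) -0.0143 rho 0.0516 w 0.0367  Ftool [ 2.6  -1.58  0.48]  j6 1.80
```

Request:
drive_tool:
  angular:
    - [1,0,0]
    - [2,0,0]
    - [3,0,0]
    - [3,0,0]
    - [3,0,0]
  slide:
    - [0,0.0009,0.0003]
    - [0,0.0018,0.0006]
    - [0,0.0027,0.0009]
    - [0,0.0027,0.0009]
    - [0,0.0027,0.0009]
  fingers: [0.2,0.2,0.2,0.2,0.2]

```text
time_s: 20.95
eef_pos: [0.582, 0.0275, 0.0523]
tcp_rot: [-2.103, 0.24, 2.102]
ft_force: [0.6, 1.7, -1.2]
width: 0.0366
```

```bash
python3 - <<'E'
from h import *
l,r=pol();avg(4)
E
```

```text
t 20.95 z 0.0523 yaw -102.95 lag(y) -0.0143 rho 0.0515 w 0.0366  Ftool [ 1.22 -1.84 -0.2 ]  j6 1.84
avgF [ 1.43 -2.04  0.5 ] sd [0.38 0.66 0.51]
```

Request:
drive_tool:
  angular:
    - [1,0,0]
    - [2,0,0]
    - [3,0,0]
    - [3,0,0]
    - [3,0,0]
  slide:
    - [0,0.0009,0.0003]
    - [0,0.0018,0.0006]
    - [0,0.0027,0.0009]
    - [0,0.0027,0.0009]
    - [0,0.0027,0.0009]
  fingers: [0.2,0.2,0.2,0.2,0.2]

```text
time_s: 21.78
eef_pos: [0.5805, 0.0251, 0.0523]
tcp_rot: [-2.073, 0.292, 2.072]
ft_force: [0.4, 1.6, -1.7]
width: 0.0368
```

```bash
python3 - <<'E'
from h import *
l,r=pol()
E
```

```text
t 21.77 z 0.0523 yaw -105.95 lag(y) -0.0143 rho 0.0514 w 0.0368  Ftool [ 1.67 -1.62 -0.  ]  j6 1.89
```

Request:
drive_tool:
  angular:
    - [1,0,0]
    - [2,0,0]
    - [3,0,0]
    - [3,0,0]
    - [3,0,0]
  slide:
    - [0,0.0009,0.0003]
    - [0,0.0018,0.0005]
    - [0,0.0027,0.0008]
    - [0,0.0027,0.0008]
    - [0,0.0027,0.0008]
  fingers: [0.2,0.2,0.2,0.2,0.2]

```text
time_s: 22.4
eef_pos: [0.5789, 0.0227, 0.0522]
tcp_rot: [-2.043, 0.342, 2.043]
ft_force: [0.8, 2.0, -1.8]
width: 0.0371
```

```bash
python3 - <<'E'
from h import *
l,r=pol()
E
```

```text
t 22.40 z 0.0522 yaw -108.95 lag(y) -0.0144 rho 0.0513 w 0.0371  Ftool [ 1.84 -2.17 -0.11]  j6 1.94
```

Request:
drive_tool:
  angular:
    - [1,0,0]
    - [2,0,0]
    - [3,0,0]
    - [3,0,0]
    - [3,0,0]
  slide:
    - [0,0.0009,0.0003]
    - [0,0.0018,0.0005]
    - [0,0.0027,0.0008]
    - [0,0.0027,0.0008]
    - [0,0.0027,0.0008]
  fingers: [0.2,0.2,0.2,0.2,0.2]

```text
time_s: 23.02
eef_pos: [0.5772, 0.0204, 0.0522]
tcp_rot: [-2.012, 0.391, 2.012]
ft_force: [0.9, 1.5, -0.8]
width: 0.0368
```

```bash
python3 - <<'E'
from h import *
l,r=pol()
E
```

```text
t 23.02 z 0.0522 yaw -111.95 lag(y) -0.0144 rho 0.0513 w 0.0368  Ftool [ 0.82 -1.71 -0.26]  j6 1.99
```

Request:
drive_tool:
  angular:
    - [1,0,0]
    - [2,0,0]
    - [3,0,0]
    - [3,0,0]
    - [3,0,0]
  slide:
    - [0,0.0009,0.0003]
    - [0,0.0018,0.0005]
    - [0,0.0027,0.0008]
    - [0,0.0027,0.0008]
    - [0,0.0027,0.0008]
  fingers: [0.2,0.2,0.2,0.2,0.2]

```text
time_s: 23.65
eef_pos: [0.5754, 0.0183, 0.0522]
tcp_rot: [-1.981, 0.439, 1.981]
ft_force: [0.6, 4.2, -1.6]
width: 0.0366
```

```bash
python3 - <<'E'
from h import *
l,r=pol()
E
```

```text
t 23.65 z 0.0522 yaw -114.95 lag(y) -0.0144 rho 0.0513 w 0.0366  Ftool [ 1.62 -4.03  1.21]  j6 2.04
```

```bash
python3 - <<'E'
from h import *
avg(4);l,r=pol()
E
```

```text
avgF [ 1.36 -3.33  1.83] sd [0.43 0.43 0.61]
t 23.85 z 0.0522 yaw -114.95 lag(y) -0.0144 rho 0.0513 w 0.0367  Ftool [ 1.98 -2.36  1.87]  j6 2.04
```

Request:
drive_tool:
  angular:
    - [0.5,0,0]
    - [1,0,0]
    - [1.5,0,0]
    - [1.5,0,0]
    - [1.5,0,0]
  slide:
    - [0,0.0005,0.0001]
    - [0,0.0009,0.0003]
    - [0,0.0014,0.0004]
    - [0,0.0014,0.0004]
    - [0,0.0014,0.0004]
  fingers: [0.2,0.2,0.2,0.2,0.2]

```text
time_s: 24.48
eef_pos: [0.5745, 0.0172, 0.0522]
tcp_rot: [-1.965, 0.463, 1.965]
ft_force: [0.0, 5.5, -1.5]
width: 0.0371
```

```bash
python3 - <<'E'
from h import *
l,r=pol();avg(4)
E
```

```text
t 24.48 z 0.0522 yaw -116.46 lag(y) -0.0144 rho 0.0513 w 0.0371  Ftool [ 1.48 -4.92  2.43]  j6 2.06
avgF [ 1.44 -4.33  2.37] sd [0.07 0.42 0.16]
```

Request:
drive_tool:
  angular:
    - [0.2,0,0]
    - [0.4,0,0]
    - [0.6,0,0]
    - [0.6,0,0]
    - [0.6,0,0]
  slide:
    - [0,0.0002,0]
    - [0,0.0004,0.0001]
    - [0,0.0005,0.0002]
    - [0,0.0005,0.0002]
    - [0,0.0005,0.0002]
  fingers: [0.2,0.2,0.2,0.2,0.2]

```text
time_s: 25.3
eef_pos: [0.5741, 0.0169, 0.0522]
tcp_rot: [-1.959, 0.472, 1.958]
ft_force: [0.0, 6.0, -1.3]
width: 0.0367
```

```bash
python3 - <<'E'
from h import *
l,r=pol();avg(3);pol()
E
```

```text
t 25.30 z 0.0522 yaw -117.05 lag(y) -0.0143 rho 0.0513 w 0.0367  Ftool [ 1.3  -5.35  2.72]  j6 2.07
avgF [ 1.75 -5.1   2.45] sd [0.38 0.57 0.25]
t 25.45 z 0.0522 yaw -117.06 lag(y) -0.0143 rho 0.0513 w 0.0368  Ftool [ 2.09 -4.17  3.19]  j6 2.07
```

Request:
drive_tool:
  angular:
    - [0.1,0,0]
    - [0.2,0,0]
    - [0.3,0,0]
    - [0.3,0,0]
    - [0.3,0,0]
  slide:
    - [0,0.0001,0]
    - [0,0.0002,0.0001]
    - [0,0.0003,0.0001]
    - [0,0.0003,0.0001]
    - [0,0.0003,0.0001]
  fingers: [0.2,0.2,0.2,0.2,0.2]

```text
time_s: 26.08
eef_pos: [0.5739, 0.0167, 0.0522]
tcp_rot: [-1.956, 0.477, 1.955]
ft_force: [-0.8, 5.3, -1.2]
width: 0.0368
```

```bash
python3 - <<'E'
from h import *
l,r=pol();avg(3);pol()
E
```

```text
t 26.07 z 0.0522 yaw -117.35 lag(y) -0.0144 rho 0.0513 w 0.0368  Ftool [ 1.19 -4.32  3.11]  j6 2.08
avgF [ 1.74 -4.74  2.72] sd [0.48 0.33 0.31]
t 26.23 z 0.0522 yaw -117.36 lag(y) -0.0143 rho 0.0513 w 0.0366  Ftool [ 1.72 -4.52  2.63]  j6 2.08
```

Request:
drive_tool:
  angular:
    - [0.2,0,0]
    - [0.3,0,0]
    - [0.5,0,0]
    - [0.5,0,0]
    - [0.5,0,0]
  slide:
    - [0,0.0001,0]
    - [0,0.0003,0.0001]
    - [0,0.0004,0.0001]
    - [0,0.0004,0.0001]
    - [0,0.0004,0.0001]
  fingers: [0.2,0.2,0.2,0.2,0.2]

```text
time_s: 26.85
eef_pos: [0.5736, 0.0164, 0.0522]
tcp_rot: [-1.95, 0.485, 1.95]
ft_force: [-1.1, 5.3, -2.4]
width: 0.0367
```

```bash
python3 - <<'E'
from h import *
l,r=pol();avg(3);pol()
E
```

```text
t 26.85 z 0.0522 yaw -117.86 lag(y) -0.0143 rho 0.0513 w 0.0367  Ftool [ 2.38 -4.23  3.45]  j6 2.08
avgF [ 2.32 -4.42  2.76] sd [0.21 0.24 0.49]
t 27.00 z 0.0522 yaw -117.86 lag(y) -0.0143 rho 0.0513 w 0.0367  Ftool [ 2.46 -3.29  2.7 ]  j6 2.08
```

Request:
drive_tool:
  angular:
    - [0.2,0,0]
    - [0.4,0,0]
    - [0.6,0,0]
    - [0.6,0,0]
    - [0.6,0,0]
  slide:
    - [0,0.0002,0]
    - [0,0.0004,0.0001]
    - [0,0.0005,0.0002]
    - [0,0.0005,0.0002]
    - [0,0.0005,0.0002]
  fingers: [0.2,0.2,0.2,0.2,0.2]

```text
time_s: 27.62
eef_pos: [0.5733, 0.0161, 0.0522]
tcp_rot: [-1.944, 0.494, 1.943]
ft_force: [-0.0, 5.6, -1.6]
width: 0.0369
```

```bash
python3 - <<'E'
from h import *
l,r=pol();avg(3);pol()
E
```

```text
t 27.62 z 0.0522 yaw -118.45 lag(y) -0.0142 rho 0.0512 w 0.0369  Ftool [ 1.55 -4.94  2.68]  j6 2.09
avgF [ 1.89 -4.89  2.82] sd [0.55 0.56 0.1 ]
t 27.77 z 0.0522 yaw -118.46 lag(y) -0.0142 rho 0.0512 w 0.0373  Ftool [ 2.1  -2.76  2.86]  j6 2.09
```

Request:
drive_tool:
  angular:
    - [0.2,0,0]
    - [0.4,0,0]
    - [0.6,0,0]
    - [0.6,0,0]
    - [0.6,0,0]
  slide:
    - [0,0.0002,0]
    - [0,0.0004,0.0001]
    - [0,0.0006,0.0002]
    - [0,0.0006,0.0002]
    - [0,0.0006,0.0002]
  fingers: [0.2,0.2,0.2,0.2,0.2]

```text
time_s: 28.4
eef_pos: [0.5729, 0.0158, 0.0522]
tcp_rot: [-1.938, 0.503, 1.937]
ft_force: [0.7, 6.6, -2.4]
width: 0.0371
```

```bash
python3 - <<'E'
from h import *
l,r=pol();avg(3);pol()
E
```

```text
t 28.40 z 0.0522 yaw -119.06 lag(y) -0.0141 rho 0.0512 w 0.0371  Ftool [ 2.36 -6.11  2.61]  j6 2.10
avgF [ 2.2  -5.84  2.68] sd [0.13 0.32 0.08]
t 28.55 z 0.0522 yaw -119.06 lag(y) -0.0141 rho 0.0512 w 0.0365  Ftool [ 2.05 -6.21  2.21]  j6 2.10
```

Request:
drive_tool:
  angular:
    - [0,0,0]
    - [0,0,0]
    - [0,0,0]
    - [0,0,0]
    - [0,0,0]
  slide:
    - [0,0.0001,0]
    - [0,0.0002,0]
    - [0,0.0002,0]
    - [0,0.0002,0]
    - [0,0.0002,0]
  fingers: [0.2,0.2,0.2,0.2,0.2]

```text
time_s: 29.18
eef_pos: [0.5729, 0.0157, 0.0523]
tcp_rot: [-1.938, 0.502, 1.936]
ft_force: [0.1, 7.2, -2.8]
width: 0.037
```

```bash
python3 - <<'E'
from h import *
show();l,r=pol();avg(3);pol()
E
```

```text
t 29.18 tcp [0.5729 0.0157 0.0523] yaw -119.07 x [ 0. -0. -1.] F [ 0.07  7.16 -2.84] w 0.037 j [ 0.03  0.48  1.87 -0.    0.8   2.1 ]
t 29.18 z 0.0523 yaw -119.07 lag(y) -0.0142 rho 0.0513 w 0.0370  Ftool [ 2.83 -6.29  3.42]  j6 2.10
avgF [ 2.6  -6.63  3.44] sd [0.33 0.42 0.08]
t 29.32 z 0.0522 yaw -119.07 lag(y) -0.0142 rho 0.0512 w 0.0368  Ftool [ 2.4  -5.77  2.95]  j6 2.10
```

Request:
drive_tool:
  angular:
    - [0,0,0]
    - [0,0,0]
    - [0,0,0]
    - [0,0,0]
    - [0,0,0]
  slide:
    - [0,0.0001,0]
    - [0,0.0003,0]
    - [0,0.0004,0]
    - [0,0.0004,0]
    - [0,0.0004,0]
  fingers: [0.2,0.2,0.2,0.2,0.2]

```text
time_s: 29.95
eef_pos: [0.5728, 0.0156, 0.0522]
tcp_rot: [-1.938, 0.502, 1.936]
ft_force: [0.7, 9.4, -3.3]
width: 0.0369
```

```bash
python3 - <<'E'
from h import *
l,r=pol();avg(3);pol()
E
```

```text
t 29.95 z 0.0522 yaw -119.07 lag(y) -0.0143 rho 0.0512 w 0.0369  Ftool [ 3.25 -8.55  3.97]  j6 2.10
avgF [ 2.85 -7.58  3.14] sd [0.46 0.72 0.65]
t 30.10 z 0.0523 yaw -119.07 lag(y) -0.0143 rho 0.0512 w 0.0366  Ftool [ 2.91 -7.32  2.83]  j6 2.10
```

Request:
drive_tool:
  angular:
    - [0,0,0]
    - [0,0,0]
    - [0,0,0]
    - [0,0,0]
    - [0,0,0]
  slide:
    - [0,0.0001,0]
    - [0,0.0003,0]
    - [0,0.0004,0]
    - [0,0.0004,0]
    - [0,0.0004,0]
  fingers: [0.2,0.2,0.2,0.2,0.2]

```text
time_s: 30.72
eef_pos: [0.5727, 0.0154, 0.0523]
tcp_rot: [-1.938, 0.502, 1.936]
ft_force: [0.6, 9.1, -3.5]
width: 0.0368
```

```bash
python3 - <<'E'
from h import *
l,r=pol();avg(4);pol()
E
```

```text
t 30.73 z 0.0523 yaw -119.08 lag(y) -0.0145 rho 0.0512 w 0.0368  Ftool [ 3.47 -8.27  3.94]  j6 2.10
avgF [ 3.48 -8.37  3.54] sd [0.22 0.17 0.24]
t 30.93 z 0.0522 yaw -119.08 lag(y) -0.0145 rho 0.0513 w 0.0367  Ftool [ 2.89 -8.69  4.9 ]  j6 2.10
```

Request:
drive_tool:
  angular:
    - [0,0,0]
    - [0,0,0]
    - [0,0,0]
    - [0,0,0]
    - [0,0,0]
  slide:
    - [0,0.0001,0]
    - [0,0.0002,0]
    - [0,0.0002,0]
    - [0,0.0002,0]
    - [0,0.0002,0]
  fingers: [0.2,0.2,0.2,0.2,0.2]

```text
time_s: 31.55
eef_pos: [0.5727, 0.0154, 0.0523]
tcp_rot: [-1.937, 0.502, 1.936]
ft_force: [1.3, 10.8, -3.6]
width: 0.037
```

```bash
python3 - <<'E'
from h import *
l,r=pol();avg(10);pol()
d=eyes.read_camera("side"); crop(d,270,150,370,250,"pics/s11.png",6)
E
```

```text
t 31.55 z 0.0523 yaw -119.08 lag(y) -0.0145 rho 0.0513 w 0.0370  Ftool [  3.65 -10.01   4.11]  j6 2.10
avgF [ 3.61 -9.29  3.65] sd [0.54 0.66 0.45]
t 32.05 z 0.0523 yaw -119.08 lag(y) -0.0146 rho 0.0513 w 0.0368  Ftool [ 3.68 -8.85  3.09]  j6 2.10
```

View pics/s11.png

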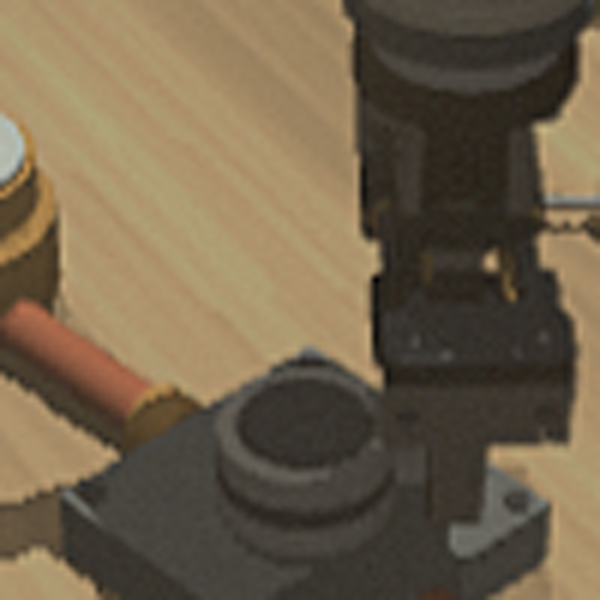

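Request:
drive_tool:
  angular:
    - [0,0,0]
    - [0,0,0]
    - [0,0,0]
    - [0,0,0]
    - [0,0,0]
  slide:
    - [0,0,0]
    - [0,0,0]
    - [0,0,0]
    - [0,0,0]
    - [0,0,0]
  fingers: [0.2,0.2,0.2,0.2,0.2]

```text
time_s: 32.72
eef_pos: [0.5727, 0.0154, 0.0523]
tcp_rot: [-1.938, 0.502, 1.936]
ft_force: [2.3, 9.2, -3.2]
width: 0.0366
```

Request:
drive_tool:
  angular:
    - [0,0,0]
    - [0,0,0]
    - [0,0,0]
    - [0,0,0]
    - [0,0,0]
  slide:
    - [0,-0.001,0]
    - [0,-0.002,0]
    - [0,-0.004,0]
    - [0,-0.007,0]
    - [0,-0.011,0]
  fingers: [0.2,0.2,0.2,0.2,0.2]

```text
time_s: 33.35
eef_pos: [0.5778, 0.0241, 0.0523]
tcp_rot: [-1.938, 0.503, 1.937]
ft_force: [0.4, 0.1, -0.2]
width: 0.0369
```

```bash
python3 - <<'E'
from h import *
l,r=pol();avg(3)
E
```

```text
t 33.35 z 0.0523 yaw -119.07 lag(y) -0.0045 rho 0.0514 w 0.0369  Ftool [ 0.19 -0.29 -0.25]  j6 2.12
avgF [ 0.5  -0.5  -0.28] sd [0.24 0.35 0.39]
```

Force back near zero. Lifting straight up, then back towards the robot's rest side for a look.

Request:
drive_tool:
  angular:
    - [0,0,0]
    - [0,0,0]
    - [0,0,0]
    - [0,0,0]
    - [0,0,0]
  slide:
    - [-0.01,-0.003,0]
    - [-0.04,-0.003,0]
    - [-0.09,-0.003,0]
    - [-0.14,-0.003,0]
    - [-0.18,-0.003,0]
  fingers: [0.2,0.2,0.2,0.2,0.2]

```text
time_s: 34.12
eef_pos: [0.5794, 0.027, 0.2353]
tcp_rot: [-1.939, 0.502, 1.935]
ft_force: [0.4, -0.1, -1.1]
width: 0.0367
```

```bash
python3 - <<'E'
from h import *
show()
a,b=goal((.35,.33,.24),-119); print(np.round(a,3),np.round(b,1))
E
```

```text
t 34.12 tcp [0.5794 0.027  0.2353] yaw -119.06 x [ 0.002 -0.001 -1.   ] F [ 0.43 -0.05 -1.1 ] w 0.0367 j [ 0.04  0.26  1.71 -0.    1.17  2.12]
[-0.006 -0.153  0.348] [-0.1 -0.1  0. ]
```

Request:
drive_tool:
  angular:
    - [-10,0,0]
    - [-20,0,0]
    - [-30,0,0]
    - [-40,0,0]
    - [-40,0,0]
  slide:
    - [-0.005,-0.03,0.06]
    - [-0.005,-0.055,0.12]
    - [-0.005,-0.08,0.18]
    - [-0.005,-0.11,0.24]
    - [-0.005,-0.14,0.3]
  fingers: [0.2,0.2,0.2,0.2,0.2]

```text
time_s: 34.75
eef_pos: [0.3942, 0.2809, 0.238]
tcp_rot: [2.121, 0.205, -2.118]
ft_force: [1.7, -0.1, 0.3]
width: 0.0365
```

```bash
python3 - <<'E'
from h import *
show()
for c in("top","side"):
  d=eyes.read_camera(c)
  for t in("tub","pin_mid","thumb_tab","union","cap","key"): print(c,t,[(np.round(r["location"],4).tolist(),round(r["conf"],2)) for r in pinpoint(c,t)[:2]])
  if c=="top": cv2.imwrite("pics/t12.png",d["frame"]); t=crop(d,220,190,350,280,"pics/t12c.png",5)
E
```

```text
t 34.75 tcp [0.3942 0.2809 0.238 ] yaw -78.93 x [ 0.001 -0.    -1.   ] F [ 1.65 -0.15  0.32] w 0.0365 j [ 0.62  0.11  1.9  -0.    1.13  1.99]
top tub [([0.4984, -0.3209, -0.0013], 0.89), ([0.7912, -0.1567, -0.0008], 0.53)]
top pin_mid [([0.2774, 0.3723, 0.001], 0.69), ([0.4842, -0.3292, 0.014], 0.49)]
top thumb_tab []
top union [([0.6263, -0.2099, 0.0002], 0.62)]
top cap [([0.6993, -0.3647, 0.004], 0.69), ([0.4857, -0.3275, 0.0104], 0.2)]
top key [([0.3659, -0.0964, 0.0009], 0.44), ([0.2781, 0.3699, -0.0004], 0.18)]
side tub [([0.5006, -0.3276, -0.0003], 0.96)]
side pin_mid [([0.4828, -0.3245, 0.013], 0.46), ([0.5008, -0.3265, -0.0045], 0.27)]
side thumb_tab [([0.5713, 0.0294, 0.0539], 0.69), ([0.5335, 0.0526, 0.0358], 0.47)]
side union [([0.6205, -0.2131, -0.0008], 0.75)]
side cap [([0.7033, -0.3655, 0.0003], 0.74)]
side key [([0.3626, -0.0995, 0.0041], 0.53)]
```

View pics/t12.png

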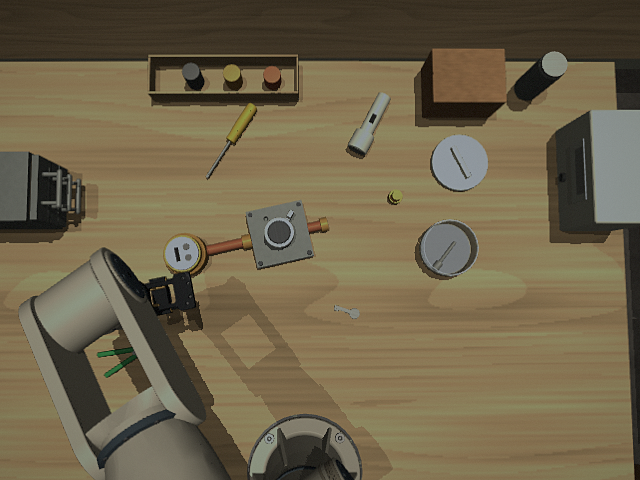

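View pics/t12c.png

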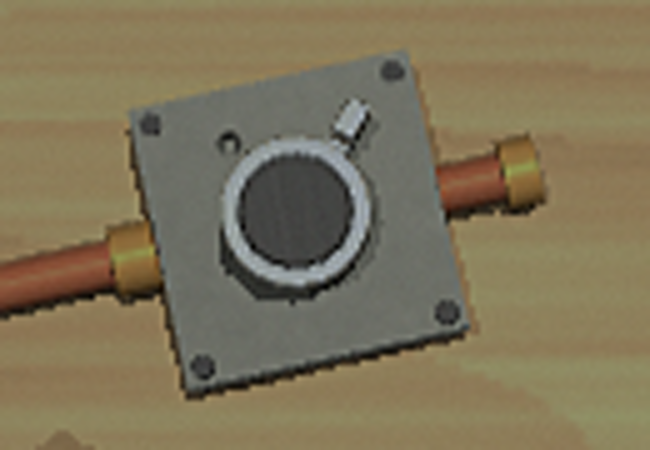

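```bash
python3 - <<'E'
from h import *
print(env.job_done())
E
```

```text
the job is handed in; nothing more can be done
None
```

I finished the job and handed it in at about 35 s on the robot's clock. No verdict comes back, so the results below are my own checks.

- **Pin:** I gripped it by its head, drew it straight up out of the base and let go of it in the tub. The last top picture shows it lying flat there, its middle roughly 15 mm from the tub's axis. I had planned a 40° tilt for the release, but joint 5 ran to its lower limit at 36°, so I lowered the pin at about 24° instead.
- **Ring:** I pushed it round with one finger on the thumb tab, and it met the stop about 97° from the start. Before the stop the drag was about 2 to 3 N, and it rose to about 5 N through the soft give. After that, extra push raised the force and hardly moved the tab.
- **Push on the stop:** I held it for more than a second at an average of 9.3 N along the push direction. The highest reading was 10.0 N, or about 11.5 N counting all directions.
- **Release:** I backed the finger off and the force fell to near zero. In the last top picture the tab is at about -31° to the world x axis, against about -29° where I held it. That is within measuring error, so the ring did not spring back.
- **Rest of the bench:** the tub, cap, union and key are where they started, to within about 5 mm. The torch and screwdriver look unmoved. The pliers were half hidden by the arm in that picture, but the arm passed only above them.

Some camera readings were wrong. The networks twice gave the pin a second position outside the tub, once at the cap and once under the arm, and they did not see the tab in the last top picture. I read the tab and pin from that picture myself. The side camera still placed the tab in about the same spot, and both cameras also found the pin in the tub.

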